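Rack the spare tin and hold the metal tester on it

TASK

One pocket of the wooden rack is empty: stand the spare steel tin in it, fully down and the same way up as it stands now, and let go of it. Then take the metal tester pen out of its stand and hold it upright with its spring nose on the marked disc in the middle of the top of that same tin, pressing lightly so that the nose is about half in and never reaches its stop. Finish while still holding the tester there, and leave the other tins and the things around alone.

Things in the scene. Friction and masses are not known exactly. Their poses are not given: they have to be found in the camera images.
- rack: fixed wooden rack, 90 mm (x) by 340 mm (y), 30 mm tall, with four round pockets 80 mm apart in a row along its y, 60 mm wide and 20 mm deep (floor 10 mm above the bench). Three hold tins, one is empty; which one differs. Origin: centre of the underside, z up. Tins in the row are only 26 mm apart; across the row (rack x) fingers have free room
- rack_hole0 (a point): centre of the mouth of pocket 0 of the rack (numbered along rack +y), at the rack's top face, 30 mm above the bench
- rack_hole1 (a point): centre of the mouth of pocket 1 of the rack (numbered along rack +y), at the rack's top face, 30 mm above the bench
- rack_hole2 (a point): centre of the mouth of pocket 2 of the rack (numbered along rack +y), at the rack's top face, 30 mm above the bench
- rack_hole3 (a point): centre of the mouth of pocket 3 of the rack (numbered along rack +y), at the rack's top face, 30 mm above the bench
- tin_spare: the spare tin, standing by itself on the bench in front of the rack, to the left or to the right: ribbed steel food tin 54 mm in diameter and 75 mm tall, empty, standing open end down so that its flat closed end is on top, with the same raised disc in the middle of the top as the other tins; about 70 g. The origin is the centre of the underside, z up
- tin_spare_spot (a point): the marked spot: middle of the raised disc (20 mm across, 1.5 mm high, with a dark groove round it) on the top of the spare tin, 76.5 mm above the tin's underside
- tin_a: tin already in a pocket of the rack, loose in it with 3 mm play all round: ribbed steel food tin 54 mm in diameter and 75 mm tall, empty, standing open end down so that its flat closed end is on top, with the same raised disc in the middle of the top as the other tins; the origin is the centre of the underside, z up; to be left alone
- tin_b: tin already in a pocket of the rack, loose in it with 3 mm play all round: ribbed steel food tin 54 mm in diameter and 75 mm tall, empty, standing open end down so that its flat closed end is on top, with the same raised disc in the middle of the top as the other tins; the origin is the centre of the underside, z up; to be left alone
- tin_c: tin already in a pocket of the rack, loose in it with 3 mm play all round: ribbed steel food tin 54 mm in diameter and 75 mm tall, empty, standing open end down so that its flat closed end is on top, with the same raised disc in the middle of the top as the other tins; the origin is the centre of the underside, z up; to be left alone
- stand: fixed grey block 70 by 70 mm and 75 mm tall on the bench, on the other side from the spare tin, with a 22 mm wide, 65 mm deep hole down its middle in which the tester stands. The origin is the centre of the underside
- tester: tester: loose round pen, about 0.12 kg, upright in the stand. Black collar 38 mm wide, 6 mm thick, rests on the stand; above it a grey handle 26 mm in diameter whose top is 80 mm above the collar's underside; below it a 16 mm tube 32 mm long, then the 8 mm spring nose, 22 mm more. Origin: centre of the collar's underside, z up along the handle. Lift it 60 mm straight up to clear the stand
- nose_tip (a point): rounded tip of the spring nose, 54 mm below the tester's origin when the nose is out; it moves up with the nose
- nose (a joint): how far the spring nose is pushed into the tester, m: 0 fully out, 0.020 at its stop; half in is 0.010. The spring needs about 1 N to begin to move and 0.25 N more for each mm, so half in takes about 3.5 N
- crushed_can: bystander: flattened aluminium can, 68 mm across and 29 mm tall, on the bench; origin at the centre of the underside
- green_bottle: bystander: green glass bottle, 64 mm across and 230 mm tall, standing at the left end of the rack; origin at the centre of the underside
- yoghurt_tub: bystander: white plastic tub, 90 mm across and 90 mm tall, standing at the right end of the rack; origin at the centre of the underside
Not all that is in view belongs to the job. What is shaped like the tin_spare but orange is not meant. Leave any pink look-alike of the tester alone.

How it is judged:
On the way, in this order (a step that is already met when the one before it is completed fails the run):
1. the spare tin stands fully down in the empty pocket and is let go ((horizontal distance between tin_spare and rack_hole0 below 0.008 m or horizontal distance between tin_spare and rack_hole1 below 0.008 m or horizontal distance between tin_spare and rack_hole2 below 0.008 m or horizontal distance between tin_spare and rack_hole3 below 0.008 m) and z of tin_spare in the frame of rack below 0.0135 m and angle between tin_spare's own z axis and vertical below 0.08 rad and contact force between the fingers and tin_spare below 0.1 N), for 0.2 s.
2. the tester is gripped and lifted clear of its stand (height (world z) of nose_tip above 0.08 m and contact force between the fingers and tester above 1 N and contact force between stand and tester below 0.1 N), for 0.1 s.
At the end, for the whole second after the job is handed in: Spare tin upright on the floor of the pocket that was empty, untouched by fingers; the tester held still in the gripper within 0.12 rad of upright, nose tip within 9 mm of the middle of that tin's disc, pushed in 5 to 15 mm (1.2 to 8 N), touching neither stand nor rack (all of step 1 and horizontal distance between nose_tip and tin_spare_spot below 0.009 m and angle between tester's own z axis and vertical below 0.12 rad and value of joint nose between 0.005 and 0.015 m and contact force between tester and tin_spare between 1.2 and 8 N and contact force between the fingers and tester above 1 N and contact force between tester and stand below 0.1 N and contact force between tester and rack below 0.1 N and linear speed of tester below 0.02 m/s); the arm keeps its last pose, push and grip.
It fails at once if a tin already in the rack is moved by more than 15 mm or tipped (distance of any of tin_a, tin_b, tin_c from where it was at the start of the episode above 0.015 m or angle between any of tin_a, tin_b, tin_c's own z axis and vertical above 0.35 rad).
It fails at once if a bystander is moved by more than 20 mm (distance of any of crushed_can, green_bottle, yoghurt_tub from where it was at the start of the episode above 0.02 m).
It fails at once if the tester's nose is pushed to its stop (value of joint nose above 0.0193 m).
It fails at once if the spare tin is turned over (angle between tin_spare's own z axis and vertical above 1 rad).
It also fails if it takes over 53 s, if anything falls off the work surface, if the arm or the gripper's body presses on something with over 40 N, if the wrist force passes 120 N, or if a joint passes its speed limit or range.

ROBOT

A 6-joint arm with a two-finger parallel gripper is mounted at the origin on the work surface. World frame = base frame: x ahead of the robot, y to its left, z up, the work surface at z = 0. Lengths are in m, angles in rad, forces in N, time in s.
With the tool pointing down it reaches from about 0.4 to 0.825 m from the base axis. Payload 7 kg.
Tool frame: the origin (TCP) lies midway between the tips of the shut fingers; the grasp point (between the pads) lies 19 mm behind it; z points along the fingers, y is the line along which they close (so a half turn about z gives the same grasp; the last joint's range is limited). The gripper opens to 88 mm and grips with 3 to 60 N. Pads are 19 mm wide; open, the fingers measure 130 mm over their backs; the gripper's body (78 mm by 193 mm) begins 47 mm behind the grasp point.
Start: joints at [1.495, 0.359, 0.012, 0, -1.224, -0.288], TCP at [0.24, 0.631, 0.227] pointing down, gripper open.
Joint ranges: [-3.07, 3.07], [-1.43, 2.12], [-1.02, 1.25], [-3.03, 1.67], [-3.05, -0], [-3.03, 3.03]. Speed limits (rad/s): [2.39, 2.39, 3.01, 3.14, 3.14, 3.14].

INTERFACE

Orientations are given as [roll, pitch, yaw] about the fixed x, y, z axes, in that order (R = Rz(yaw) Ry(pitch) Rx(roll)).
In Python, from station import telemetry, eyes, ticket, recognise, trace gives the robot as it stands. The module is installed in compiled form; this text tells all that it offers.
- The arm moves only by the tool servo_tool, never from a script. Its argument "series" is a list that holds one entry, the list of rows, each a list of 4 numbers: the shift along the tool's x, y, z in mm, then the turn about the tool's z in rad. In form: [[[x, y, z, roll], ...]]. A call has exactly 10 rows; each row shifts and turns the commanded pose from where the row before left it, along the tool's axes as they then stand; what a row does not reach is not made up. A row lasts 1/12 s, in which the tool goes at most 41.7 mm and 7.16 degrees, less where a joint would pass 70% of its speed; a pose out of reach is approached as far as the arm can. A call is refused whole if a number of a shift passes 41.7 or a number of a turn 0.125, either way. A call with a gripper value outside its range is refused whole. "claw" is the gripper's target within -1 to 1 (shut at 1, half-way at 0, fully open at -1), set as the call begins (left out, the last holds). The fingers move at their own pace and stop on an object; "grip_force" is the grip in N (left out, the last holds). Time passes only in rows, so rows that do not move let the fingers close, or fill a call up. It gives the time, the measured TCP pose, the force, the opening and the grip force at its end, in the units of the state.
- telemetry.get_state(): the state, without advancing time (a new reading comes with each control period).
- eyes.grab_frame(name): name is "scene" or "top" or "wrist"; returns the picture (384x512x3 uint8, red, green, blue); there is no depth.
- eyes.calibration(name): a dict with "mtx" (3x3 intrinsics, pixels), "k1" (the pictures are not rectified: a ray, as slopes to the right and down, at radius r is drawn at 1 + k1 r^2 times it, then the intrinsics apply), "rvec" (rotation vector, rad) and "tvec" (3), from world to camera coordinates, as OpenCV has them. Camera axes: x right, y down, z forward; pixel columns grow to the right and rows downward; lengths in m; the calibration is good to about 2 mm. A picture is of the moment at which its call begins: read the wrist's pose just before it. calibration takes no time and is no camera call; for the wrist camera it gives the pose at the moment of the call.
- ticket.job_done(): hands the job in; it is judged then, once.
Trained networks look in the newest picture that a camera, given by its name, has taken for a name from the list of things; names that differ only in an ending like _2 or _b are one class to them, and where a whole thing is asked for, a point or a joint stands for the part that bears it (a point fixed in the world has none). Each returns a list of dicts, best first, with "conf" (0 to 1); they miss things now and then, are a little off and sometimes report something else, mostly with a low value. They report only what shows in the picture. A call takes as long as a camera call. They do not tell look-alikes from the thing itself.
- recognise(camera, name): "position" ([x, y, z] in m, in world coordinates, good to about 4 mm: the middle of the surface that is visible of it).
- trace(camera, name): "mask" (384x512 bool, what is visible of it).
The state is a dict: "t": time; "q": joint angles; "qd": joint speeds; "joint_efforts": joint torques, N m; "eef_pos": TCP position; "ee_rot": TCP orientation; "force": force on the tool from outside, world axes, zero at the start; "moment": the same for the moment, N m; "width": finger opening in m; "gripper_force": force on a finger pad.
Only numpy, scipy, OpenCV 4.12 (cv2) and the standard library are available. Lean on these libraries where they do the work, as an engineer would, in place of code of your own. Each camera call takes 0.05 s, during which the arm holds its last target. There are 200 camera calls.

## Working session

There is one attempt and no reset: what is moved stays moved. The work goes in short steps, Python scripts to look and compute and a tool call to move; the robot and the scene stay as the last step left them, time stands still between calls to the robot, and variables do not carry over. Pictures are saved under pics/ and viewed, at most 14 in all, crops included, and the job is handed in when it is done.

Besides the shell and the picture viewer there is one more tool, called as name([rows], argument=value, ...), one row to a line, values as JSON. servo_tool: Moves the arm, as the interface text tells. Its arguments: {"type":"object","properties":{"series":{"type":"array"},"claw":{"type":"number"},"grip_force":{"type":"number"}},"required":["series"]}

```bash
mkdir -p pics; cat > h.py <<'E'
import numpy as np, cv2
from station import telemetry, eyes, ticket, recognise, trace
def cam(n):
    c=eyes.calibration(n); R=cv2.Rodrigues(np.array(c["rvec"],float))[0]
    return np.array(c["mtx"],float),c["k1"],R,np.array(c["tvec"],float).ravel()
def proj(n,p,c=None):
    K,k,R,t=c or cam(n)
    p=np.atleast_2d(p)
    return cv2.projectPoints(p.astype(float),cv2.Rodrigues(R)[0],t,K,np.array([k,0,0,0.]))[0][:,0]
def unproj(n,uv,z,c=None):
    K,k,R,t=c or cam(n)
    q=cv2.undistortPoints(np.array(uv,float).reshape(-1,1,2),K,np.array([k,0,0,0.]))[:,0]
    d=np.c_[q,np.ones(len(q))]@R; o=-R.T@t
    return o+d*((z-o[2])/d[:,2])[:,None]
def save(im,f,s=1):
    cv2.imwrite('pics/'+f,cv2.resize(im[:,:,::-1],None,fx=s,fy=s,interpolation=cv2.INTER_CUBIC))
E
python3 - <<'E'
from h import *
s=telemetry.get_state(); print(s)
for n in("scene","top"):
    im=eyes.grab_frame(n); save(im,n+'0.png',1.5)
    for k in("tin_spare","rack","stand","tester","crushed_can","green_bottle","yoghurt_tub"):
        r=recognise(n,k)
        print(n,k,[(np.round(d["position"],3).tolist(),round(d["conf"],2),np.round(proj(n,d["position"])[0]).tolist()) for d in r])
E
```

```text
{'t': 0.0, 'q': array([ 1.49512375e+00,  3.59369445e-01,  1.10267999e-02, -3.36445855e-04,
       -1.22409895e+00, -2.88056110e-01]), 'qd': array([-8.01562343e-04,  4.24626235e-05,  5.12215708e-04, -4.41483640e-04,
       -8.10311342e-04, -9.90023391e-04]), 'joint_efforts': array([-4.90927687e-04, -5.82709408e+01,  2.93050164e+01,  6.99723691e+00,
        6.90123779e-03, -1.47625233e-04]), 'eef_pos': array([0.24002146, 0.63034338, 0.22562249]), 'ee_rot': array([ 3.13992531e+00, -1.64199826e-04, -3.63843129e-01]), 'force': array([-0.40215035,  0.59960854, -0.62492841]), 'moment': array([0.00419235, 0.01235369, 0.04808546]), 'gripper_force': 0.0, 'width': 0.08788069595409138}
scene tin_spare [([0.398, -0.237, 0.053], 0.85, [188.0, 175.0]), ([0.385, -0.336, 0.05], 0.79, [159.0, 172.0]), ([0.406, -0.14, 0.055], 0.74, [218.0, 176.0]), ([0.642, 0.034, 0.073], 0.39, [268.0, 223.0])]
scene rack [([0.665, -0.02, 0.031], 0.68, [248.0, 240.0]), ([0.4, -0.237, 0.054], 0.19, [188.0, 174.0])]
scene stand [([0.64, 0.114, 0.076], 0.25, [299.0, 223.0])]
scene tester [([0.402, 0.115, 0.09], 0.7, [299.
[... 319 characters left out ...]
8, 0.064], 0.91, [115.0, 208.0])]
top tin_spare [([0.387, -0.237, 0.074], 0.94, [336.0, 243.0]), ([0.371, -0.335, 0.076], 0.94, [370.0, 250.0]), ([0.388, -0.135, 0.073], 0.65, [301.0, 242.0])]
top rack [([0.622, -0.023, 0.028], 0.86, [263.0, 163.0])]
top stand [([0.404, 0.197, 0.077], 0.94, [185.0, 234.0])]
top tester [([0.4, 0.204, 0.136], 0.68, [178.0, 237.0]), ([0.385, -0.238, 0.076], 0.61, [336.0, 244.0]), ([0.393, 0.108, 0.132], 0.58, [214.0, 240.0])]
top crushed_can [([0.446, 0.019, 0.03], 0.73, [248.0, 221.0]), ([0.619, 0.111, 0.084], 0.36, [217.0, 160.0])]
top green_bottle [([0.644, 0.409, 0.147], 0.79, [104.0, 144.0])]
top yoghurt_tub [([0.578, -0.417, 0.037], 0.78, [394.0, 180.0])]
```

View pics/scene0.png

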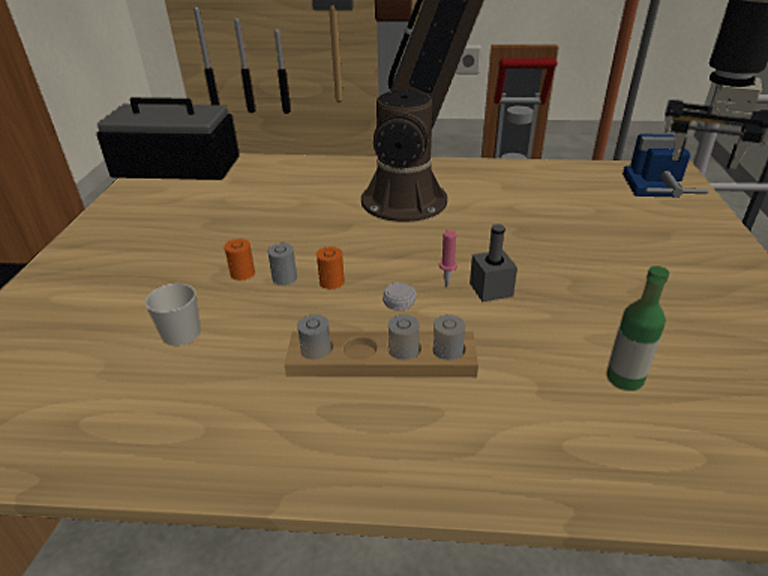

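View pics/top0.png

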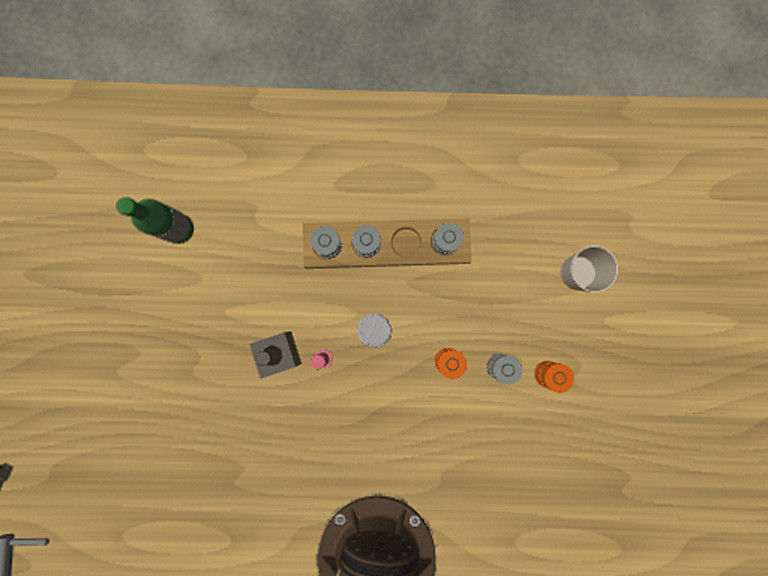

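Scene picture at 1.5×: the steel tin is at (283,263), between orange look-alikes at (240,258) and (330,267). The rack tins are at (314,337), (404,338) and (449,338), with the empty pocket at (360,348). The tester in the stand is at (496,262), and the pink look-alike is at (448,258).

Candidates:
- **Spare tin:** steel (283,263) or orange (240,258) / (330,267). I choose the steel one.
- **Tester:** grey in the stand (496,262) or pink (448,258). I choose the grey one.

Next is a close crop from the top view.

```bash
python3 - <<'E'
from h import *
im=eyes.grab_frame("top"); 
a=im[225:265,285:390]; b=im[140:185,195:320]
A=cv2.resize(a,None,fx=6,fy=6,interpolation=cv2.INTER_CUBIC);B=cv2.resize(b,None,fx=6,fy=6,interpolation=cv2.INTER_CUBIC)
o=np.zeros((A.shape[0]+B.shape[0],750,3),np.uint8);o[:A.shape[0],:A.shape[1]]=A;o[A.shape[0]:,:]=B
save(o,'crop1.png')
# rack corners / tin discs by reading the 1.5x picture
print(unproj("top",np.array([[508,370]])/1.5,.0765))
print(unproj("top",np.array([[325,240],[366,239],[449,237]])/1.5,.0865))
print(unproj("top",np.array([[407,242]])/1.5,.03))
print(unproj("top",np.array([[304,223],[470,219],[470,263],[304,268]])/1.5,.03))
E
```

```text
[[ 0.37865024 -0.24407626  0.0765    ]]
[[ 0.61890971  0.11274389  0.0865    ]
 [ 0.62290584  0.03416489  0.0865    ]
 [ 0.63084734 -0.12541655  0.0865    ]]
[[ 0.62719303 -0.04689814  0.03      ]]
[[ 0.66048698  0.16284817  0.03      ]
 [ 0.67746813 -0.17400985  0.03      ]
 [ 0.58759203 -0.17551321  0.03      ]
 [ 0.5689824   0.15987752  0.03      ]]
```

View pics/crop1.png

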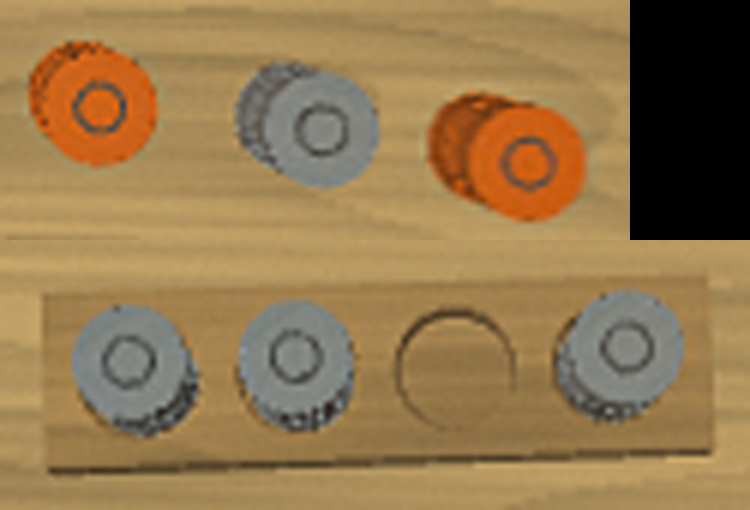

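servo_tool([
  [[0, 0, -7, 0.12], [0, 0, -7, 0.12], [0, 0, -7, 0.12], [0, 0, -7, 0.12], [0, 0, -7, 0.12], [0, 0, 0, 0.12], [0, 0, 0, 0.12], [0, 0, 0, 0.12], [0, 0, 0, 0.12], [0, 0, 0, 0.125]],
], claw=-1)

```text
t: 1.68
eef_pos: [0.2402, 0.6308, 0.2616]
ee_rot: [3.142, 0.0, -1.575]
force: [0.0, 0.2, 0.3]
width: 0.0879
gripper_force: 0.0
```

The crop confirms the steel tin at top pixel (338,247), between the two orange ones, and the empty pocket at (271,162). This gives the spare at about (0.379,−0.244), the pocket at about (0.626,−0.047), and a rack yaw of about 0.05. I'll move there.

servo_tool([
  [[35, -25, 0, 0], [35, -25, 0, 0], [35, -25, 0, 0], [35, -25, 0, 0], [35, -25, 0, 0], [35, -25, 0, 0], [35, -25, 0, 0], [35, -25, 0, 0], [35, -25, 0, 0], [35, -25, 0, 0]],
])

```text
t: 2.52
eef_pos: [0.4839, 0.2905, 0.2621]
ee_rot: [-3.141, 0.001, -1.568]
force: [1.1, 1.5, 0.1]
width: 0.0871
gripper_force: 0.0
```

servo_tool([
  [[38, 0, 0, 0], [38, 0, 0, 0], [38, 0, 0, 0], [38, 0, 0, 0], [38, 0, 0, 0], [38, 0, 0, 0], [38, 0, 0, 0], [38, 0, 0, 0], [38, 0, 0, 0], [38, 0, 0, 0]],
])

```text
t: 3.35
eef_pos: [0.4834, -0.0896, 0.2621]
ee_rot: [-3.141, 0.0, -1.568]
force: [0.6, 0.1, 0.3]
width: 0.0877
gripper_force: 0.0
```

servo_tool([
  [[20, 15, 4, 0], [20, 15, 4, 0], [20, 15, 4, 0], [20, 15, 4, 0], [20, 15, 4, 0], [20, 15, 4, 0], [20, 15, 4, 0], [5, 5, 4, 0], [0, 0, 4, 0], [0, 0, 4, 0]],
])

```text
t: 4.18
eef_pos: [0.3741, -0.2332, 0.2215]
ee_rot: [-3.141, -0.0, -1.57]
force: [0.3, -0.4, 0.3]
width: 0.088
gripper_force: 0.0
```

```bash
python3 - <<'E'
from h import *
c=cam("wrist");s=telemetry.get_state();im=eyes.grab_frame("wrist");save(im,'w1.png',1.5);print(s["eef_pos"],s["ee_rot"])
for d in recognise("wrist","tin_spare"): print(d, proj("wrist",d["position"],c))
print(proj("wrist",[[.379,-.244,.0765],[.393,-.135,.0765]],c)*1.5)
E
```

```text
[ 0.37413888 -0.23315611  0.22151908] [-3.14085914e+00 -8.68857513e-05 -1.57001706e+00]
{'position': [0.3821, -0.2457, 0.077], 'conf': 0.83} [[248.08127423 165.27514996]]
{'position': [0.3908, -0.1585, 0.0571], 'conf': 0.77} [[240.66301169 243.21662592]]
{'position': [0.3679, -0.3425, 0.0752], 'conf': 0.56} [[264.25504683  53.34974837]]
[[377.17992465 250.47301079]
 [356.85692014 408.731878  ]]
```

View pics/w1.png

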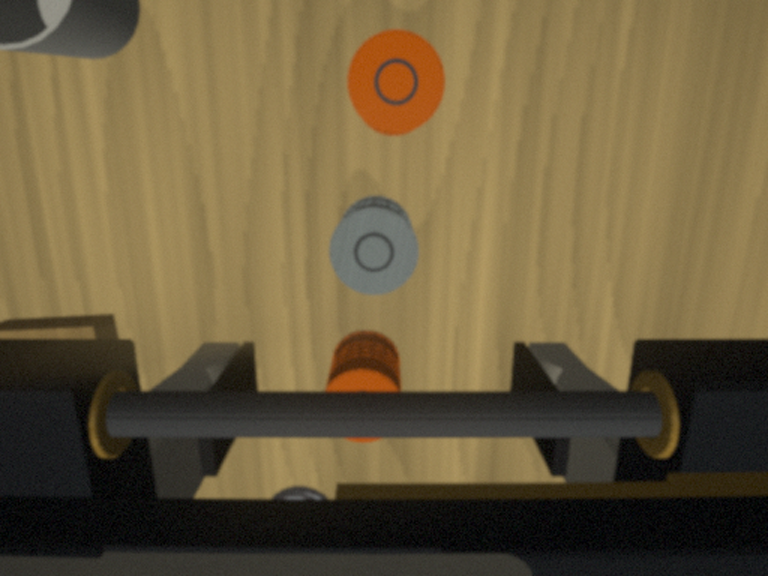

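The wrist view shows the steel tin's disc at (374,252) in the 1.5× picture. That is about 2 mm from the top estimate, so I use (0.381,−0.245). Descending to grasp.

servo_tool([
  [[6, -3.5, 10, 0], [6, -3.5, 20, 0], [0, 0, 30, 0], [0, 0, 30, 0], [0, 0, 30, 0], [0, 0, 25, 0], [0, 0, 20, 0], [0, 0, 12, 0], [0, 0, 6.5, 0], [0, 0, 0, 0]],
])

```text
t: 5.12
eef_pos: [0.3807, -0.2446, 0.0364]
ee_rot: [3.139, 0.0, -1.568]
force: [-0.8, -0.9, -0.8]
width: 0.0878
gripper_force: 0.0
```

servo_tool([
  [[0, 0, 0, 0], [0, 0, 0, 0], [0, 0, 0, 0], [0, 0, 0, 0], [0, 0, 0, 0], [0, 0, 0, 0], [0, 0, 0, 0], [0, 0, 0, 0], [0, 0, 0, 0], [0, 0, 0, 0]],
], claw=1, grip_force=15)

```text
t: 5.95
eef_pos: [0.3813, -0.2451, 0.0385]
ee_rot: [-3.141, -0.0, -1.569]
force: [-1.1, 1.0, 5.7]
width: 0.0539
gripper_force: 15.0
```

servo_tool([
  [[0, 0, -10, 0], [0, 0, -25, 0], [0, 0, -35, 0], [0, 0, -30, 0], [-10, -15, -10, 0], [-20, -30, 0, -0.01], [-30, -35, 0, -0.01], [-30, -35, 0, -0.01], [-30, -35, 0, -0.01], [-20, -25, 0, -0.01]],
])

```text
t: 6.78
eef_pos: [0.5451, -0.1083, 0.148]
ee_rot: [-3.141, 0.0, -1.518]
force: [1.2, -0.3, -0.9]
width: 0.0541
gripper_force: 15.0
```

servo_tool([
  [[-18, -25, 0, 0], [-16, -20, 0, 0], [-12, -15, 0, 0], [-8, -8, 0, 0], [-3, -3, 0, 0], [0, 0, 0, 0], [0, 0, 0, 0], [0, 0, 0, 0], [0, 0, 0, 0], [0, 0, 0, 0]],
])

```text
t: 7.62
eef_pos: [0.6108, -0.0505, 0.1484]
ee_rot: [-3.141, 0.0, -1.52]
force: [-0.2, -0.5, -0.6]
width: 0.0538
gripper_force: 15.0
```

```bash
python3 - <<'E'
from h import *
c=cam("wrist");s=telemetry.get_state();im=eyes.grab_frame("wrist");save(im,'w2.png',1.5);print(s["eef_pos"],s["ee_rot"],s["width"],s["gripper_force"],s["force"])
im=eyes.grab_frame("top");save(im[100:250,180:380],'t2.png',4)
im=eyes.grab_frame("scene");save(im[170:290,150:360],'s2.png',3.5)
E
```

```text
[ 0.61078498 -0.0504994   0.14840069] [-3.14126188e+00  7.90697367e-05 -1.51960967e+00] 0.053788444713339365 14.999731332063675 [-0.20400805 -0.46473151 -0.59462647]
```

View pics/w2.png

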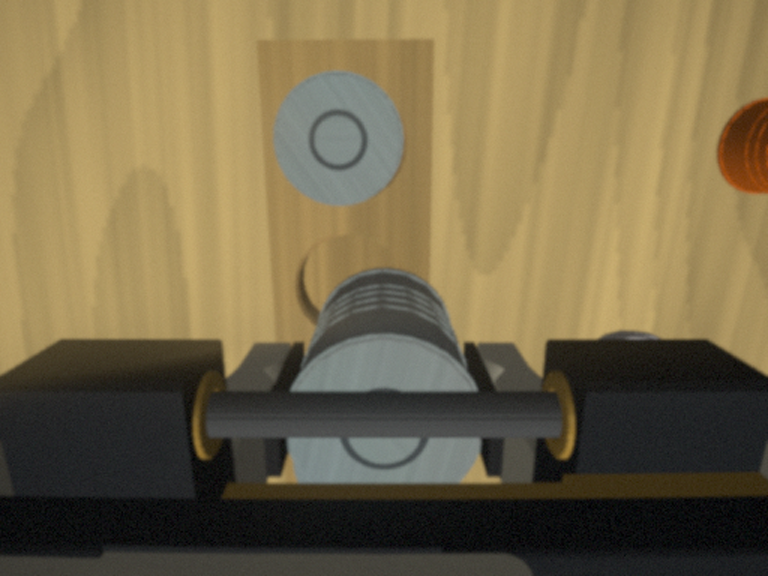

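The wrist view shows the tin hanging straight. The pocket's rim peeks out at top-left: left edge about (297,280), top about (345,235). The rack's far end runs (258,40)–(433,40). Working out the pocket position from these.

```bash
python3 - <<'E'
from h import *
c=cam("wrist")
P=unproj("wrist",np.array([[258,40],[433,40],[430,330],[277,330],[297,280],[345,235],[390,243]])/1.5,.03,c)[:,:2]
print(P.round(4)); d=np.array([-np.sin(.05),np.cos(.05)]);print('pocket from end',(P[0]+P[1])/2+.130*d)
T=unproj("wrist",np.array([[338,139]])/1.5,.0865,c)[0,:2];print('tin',T,T+.08*d)
s=[.626,-.047];th=np.linspace(0,6.283,9)[:-1]
print((proj("wrist",np.c_[s[0]+.03*np.cos(th),s[1]+.03*np.sin(th),0*th+.03],c)*1.5).round())
E
```

```text
[[ 0.6821 -0.1719]
 [ 0.5933 -0.1764]
 [ 0.583  -0.0203]
 [ 0.673  -0.0155]
 [ 0.6613 -0.0467]
 [ 0.6347 -0.0741]
 [ 0.6093 -0.0709]]
pocket from end [ 0.63123388 -0.0443189 ]
tin [ 0.63500896 -0.12488572] [ 0.63101063 -0.0449857 ]
[[306. 280.]
 [321. 316.]
 [357. 332.]
 [394. 319.]
 [411. 285.]
 [398. 248.]
 [361. 231.]
 [322. 244.]]
```

```bash
python3 - <<'E'
from h import *
c=cam("wrist");p=telemetry.get_state()["eef_pos"]
print(proj("wrist",[p+[0,0,.038],p+[-.027,0,.0365],p+[.027,0,.0365],p+[0,0,-.0385]],c)*1.5)
print(unproj("wrist",np.array([[384,437]])/1.5,p[2]+.038,c)-p)
for n in("top","scene"):
  for a in ([.631,-.0445],[.626,-.047]):
    th=np.linspace(0,6.283,5)[:-1]
    print(n,a,(proj(n,np.c_[a[0]+.03*np.cos(th),a[1]+.03*np.sin(th),0*th+.03])).round(1).tolist())
E
```

```text
[[385.8485511  424.40771955]
 [483.51270081 425.93931319]
 [287.62463702 416.75858062]
 [385.26902271 326.969563  ]]
[[0.00029803 0.00392736 0.038     ]]
top [0.631, -0.0445] [[270.8, 150.3], [260.7, 159.8], [270.3, 169.9], [280.4, 160.3]]
top [0.626, -0.047] [[271.6, 151.9], [261.5, 161.5], [271.1, 171.5], [281.2, 162.0]]
scene [0.631, -0.0445] [[238.6, 238.9], [250.9, 231.7], [241.1, 224.0], [228.9, 230.8]]
scene [0.626, -0.047] [[237.8, 237.6], [250.1, 230.5], [240.5, 222.8], [228.3, 229.6]]
```

View pics/s2.png

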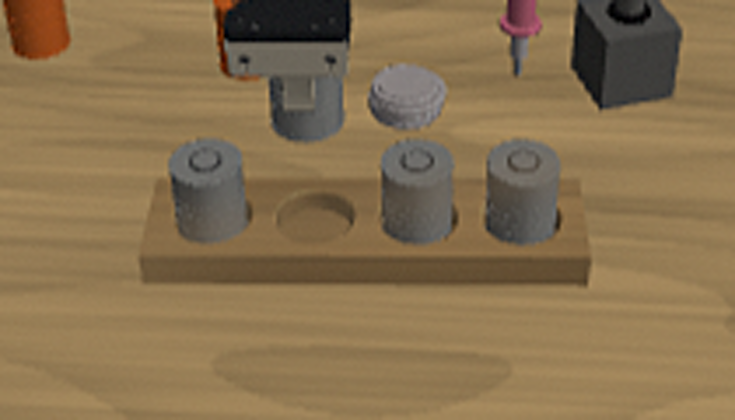

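The scene picture puts the pocket rim at u 228.6–251.1, v 224.9–239.4. That agrees with the wrist estimate of (0.631,−0.0445), so the top camera is a few mm off. The tin sits about 1.5 mm toward +y in the grip, so the TCP target is (0.6315,−0.046).

servo_tool([
  [[-1.5, -10.5, 0, 0], [-2, -10.5, 0, 0], [0, 0, 10, 0], [0, 0, 20, 0], [0, 0, 20, 0], [0, 0, 15, 0], [0, 0, 8, 0], [0, 0, 0, 0], [0, 0, 0, 0], [0, 0, 0, 0]],
])

```text
t: 8.6
eef_pos: [0.6329, -0.0452, 0.0759]
ee_rot: [-3.14, -0.0, -1.519]
force: [0.5, -1.4, 0.1]
width: 0.0541
gripper_force: 15.0
```

```bash
python3 - <<'E'
from h import *
s=telemetry.get_state();print(s["eef_pos"],s["force"])
a=eyes.grab_frame("scene")[190:260,180:320];b=eyes.grab_frame("wrist")[100:384,90:420]
A=cv2.resize(a,(560,280),interpolation=cv2.INTER_CUBIC);B=cv2.resize(b,(365,314))
o=np.zeros((594,560,3),np.uint8);o[:280]=A;o[280:,:365]=B;save(o,'p3.png')
E
```

```text
[ 0.6328617  -0.04517171  0.07589899] [ 0.54569682 -1.37454743  0.0534356 ]
```

View pics/p3.png

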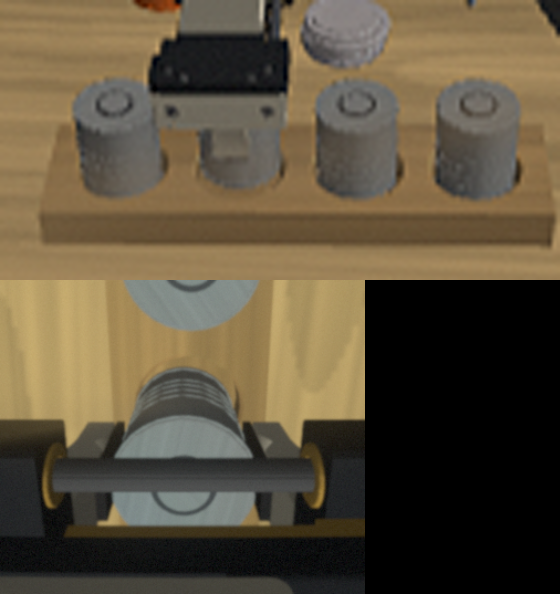

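The tin is centred over the pocket within about 1–2 mm in both views. Lowering gently.

servo_tool([
  [[0, 1, 4, 0], [0, 0, 4, 0], [0, 0, 4, 0], [0, 0, 4, 0], [0, 0, 3, 0], [0, 0, 3, 0], [0, 0, 2, 0], [0, 0, 2, 0], [0, 0, 0, 0], [0, 0, 0, 0]],
])

```text
t: 9.53
eef_pos: [0.6311, -0.0453, 0.049]
ee_rot: [-3.142, -0.0, -1.519]
force: [-0.2, 0.2, -1.1]
width: 0.0538
gripper_force: 15.0
```

servo_tool([
  [[0, 0, 0.5, 0], [0, 0, 0, 0], [0, 0, 0, 0], [0, 0, 0, 0], [0, 0, 0, 0], [0, 0, 0, 0], [0, 0, 0, 0], [0, 0, 0, 0], [0, 0, 0, 0], [0, 0, 0, 0]],
], claw=-1)

```text
t: 10.37
eef_pos: [0.631, -0.0453, 0.0485]
ee_rot: [3.142, -0.0, -1.519]
force: [0.1, 1.3, -0.3]
width: 0.0878
gripper_force: 0.0
```

servo_tool([
  [[0, 0, -10, 0], [0, 0, -20, 0], [0, 0, -30, 0], [0, 0, -30, 0], [0, 0, -30, 0], [0, 0, -30, 0], [20, 5, -20, 0], [20, 5, -20, 0], [0, 0, 0, 0], [0, 0, 0, 0]],
])

```text
t: 11.2
eef_pos: [0.6235, -0.0865, 0.2409]
ee_rot: [-3.138, 0.0, -1.52]
force: [-0.4, -0.4, -1.2]
width: 0.0875
gripper_force: 0.0
```

```bash
python3 - <<'E'
from h import *
a=eyes.grab_frame("scene")[190:260,180:320];im=eyes.grab_frame("top")
b=im[140:185,195:320];d=im[200:265,150:240]
o=np.zeros((590,790,3),np.uint8);o[:280,:560]=cv2.resize(a,(560,280),interpolation=cv2.INTER_CUBIC)
o[280:505,:625]=cv2.resize(b,(625,225),interpolation=cv2.INTER_CUBIC);o[:130,565:745]=cv2.resize(d,(180,130))
save(o,'p4.png')
for n in("top","scene"):
  for k in("tester","stand","tin_spare"):
    for r in recognise(n,k): print(n,k,np.round(r["position"],4),round(r["conf"],2))
E
```

```text
top tin_spare [ 0.3894 -0.136   0.075 ] 0.89
top tin_spare [ 0.627  -0.0431  0.0867] 0.87
top tin_spare [ 0.3673 -0.338   0.0756] 0.78
scene tester [0.4064 0.112  0.0886] 0.78
scene tester [0.4079 0.2061 0.1168] 0.53
scene tester [ 0.6677 -0.0029  0.0296] 0.41
scene stand [0.4264 0.2077 0.0542] 0.97
scene tin_spare [ 0.3843 -0.3311  0.0519] 0.9
scene tin_spare [ 0.6474 -0.0398  0.0795] 0.82
scene tin_spare [ 0.4103 -0.1314  0.0438] 0.8
scene tin_spare [0.4282 0.2038 0.0523] 0.22
```

View pics/p4.png

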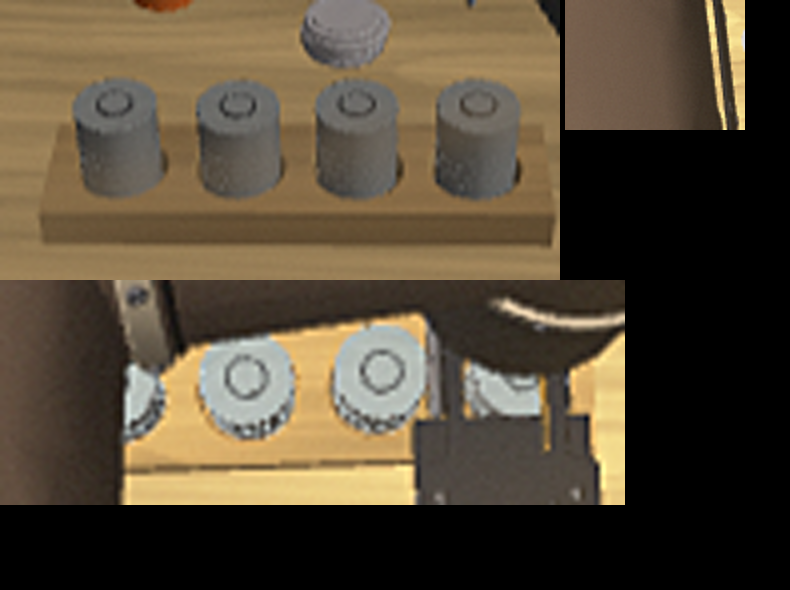

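The tin now stands in the row at the same height as its neighbours; its disc is at crop (238,104), scene pixel (239.5,216). Next is the tester.

servo_tool([
  [[-20, 12, -5, 0], [-35, 21, -5, 0], [-40, 24, -5, 0], [-40, 24, -5, 0], [-40, 24, -5, 0], [-40, 24, -5, 0], [-40, 24, 0, 0], [-35, 21, 0, 0], [-25, 16, 0, 0], [-12, 7, 0, 0]],
])

```text
t: 12.43
eef_pos: [0.4218, 0.2115, 0.2665]
ee_rot: [-3.141, 0.001, -1.516]
force: [0.8, -0.9, 0.7]
width: 0.0877
gripper_force: 0.0
```

servo_tool([
  [[0, 0, 0, 0], [0, 0, 0, 0], [0, 0, 0, 0], [0, 0, 0, 0], [0, 0, 0, 0], [0, 0, 0, 0], [0, 0, 0, 0], [0, 0, 0, 0], [0, 0, 0, 0], [0, 0, 0, 0]],
])

```text
t: 13.27
eef_pos: [0.4239, 0.209, 0.2663]
ee_rot: [3.142, -0.0, -1.519]
force: [-0.0, -0.4, 0.3]
width: 0.0878
gripper_force: 0.0
```

```bash
python3 - <<'E'
from h import *
c=cam("wrist");s=telemetry.get_state();im=eyes.grab_frame("wrist");save(im,'w5.png',1.5);print(s["eef_pos"],s["ee_rot"])
for k in("tester","stand"):
  for d in recognise("wrist",k): print(k,d, proj("wrist",d["position"],c)*1.5)
print(unproj("scene",[[239.5,216]],.0865))
E
```

```text
[0.42389319 0.20896382 0.26630331] [ 3.14156640e+00 -5.65689996e-05 -1.51909170e+00]
tester {'position': [0.4028, 0.199, 0.1506], 'conf': 0.95} [[423.36440673 264.45956612]]
[[ 0.63392606 -0.04265216  0.0865    ]]
```

View pics/w5.png

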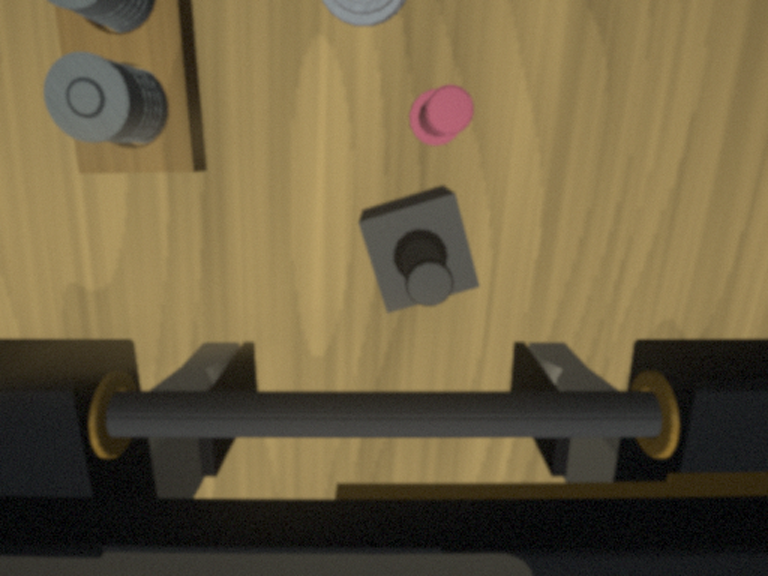

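The wrist view shows the grey tester's handle top at (430,283), the stand's top face centred at about (421,252), and the pink look-alike further off at (443,112).

```bash
python3 - <<'E'
from h import *
c=cam("wrist")
A=unproj("wrist",[[430/1.5,283/1.5]],.155,c)[0];B=unproj("wrist",[[421/1.5,252/1.5]],.075,c)[0]
p=telemetry.get_state()["eef_pos"];print(A,B)
R=np.array([[np.cos(-1.519),np.sin(-1.519)],[np.sin(-1.519),-np.cos(-1.519)]])
print((R@(A-p)[:2]*1000).round(1),(R@(B-p)[:2]*1000).round(1))
E
```

```text
[0.3986575  0.20851266 0.155     ] [0.3980871 0.2073887 0.075    ]
[-0.7 25.2] [ 0.4 25.8]
```

servo_tool([
  [[0, 8.5, 0, 0], [0, 8.5, 5, 0], [0, 8.5, 15, 0], [0, 0, 25, 0], [0, 0, 30, 0], [0, 0, 30, 0], [0, 0, 25, 0], [0, 0, 18, 0], [0, 0, 10, 0], [0, 0, 2, 0]],
])

```text
t: 14.25
eef_pos: [0.3966, 0.2066, 0.1043]
ee_rot: [3.139, -0.003, -1.519]
force: [-0.6, -0.6, 0.1]
width: 0.0876
gripper_force: 0.0
```

servo_tool([
  [[0, 0, 0, 0], [0, 0, 0, 0], [0, 0, 0, 0], [0, 0, 0, 0], [0, 0, 0, 0], [0, 0, 0, 0], [0, 0, 0, 0], [0, 0, 0, 0], [0, 0, 0, 0], [0, 0, 0, 0]],
], claw=1, grip_force=40)

```text
t: 15.08
eef_pos: [0.3984, 0.2077, 0.1063]
ee_rot: [3.142, -0.0, -1.519]
force: [-0.4, 0.3, -0.1]
width: 0.027
gripper_force: 0.0
```

servo_tool([
  [[0, 0, 0, 0], [0, 0, 0, 0], [0, 0, 0, 0], [0, 0, -5, 0], [0, 0, -10, 0], [0, 0, -15, 0], [0, 0, -20, 0], [0, 0, -25, 0], [0, 0, -25, 0], [0, 0, -25, 0]],
])

```text
t: 15.92
eef_pos: [0.398, 0.2074, 0.2326]
ee_rot: [3.141, -0.0, -1.519]
force: [0.4, 0.4, -1.3]
width: 0.0254
gripper_force: 40.0
```

servo_tool([
  [[12, -10, 0, 0], [24, -20, 0, 0], [32, -27, 0, 0], [34, -28, 0, 0], [34, -28, 0, 0], [34, -28, 0, 0], [34, -28, 0, 0], [30, -25, 0, 0], [20, -18, 0, 0], [9, -8, 0, 0]],
])

```text
t: 16.75
eef_pos: [0.6267, -0.0392, 0.2304]
ee_rot: [3.14, -0.001, -1.521]
force: [0.5, 0.9, -1.6]
width: 0.0252
gripper_force: 40.0
```

servo_tool([
  [[0, 0, 5, 0], [0, 0, 10, 0], [0, 0, 10, 0], [0, 0, 10, 0], [0, 0, 5, 0], [0, 0, 0, 0], [0, 0, 0, 0], [0, 0, 0, 0], [0, 0, 0, 0], [0, 0, 0, 0]],
])

```text
t: 17.58
eef_pos: [0.6254, -0.0361, 0.1919]
ee_rot: [-3.141, 0.0, -1.519]
force: [-0.4, -0.6, -1.3]
width: 0.0254
gripper_force: 40.0
```

```bash
python3 - <<'E'
from h import *
s=telemetry.get_state();p=s["eef_pos"];print(p,s["ee_rot"],s["force"],s["width"])
print("scene tip/spot",proj("scene",[p-[0,0,.085],[.631,-.044,.0865],p-[0,0,.031]]).round(1).tolist())
x0,y0=180,150
a=eyes.grab_frame("scene")[150:250,190:290];w=eyes.grab_frame("wrist")
o=np.zeros((600,800,3),np.uint8);o[:,:600]=0
o[:480,:480]=cv2.resize(a,(480,480),interpolation=cv2.INTER_CUBIC)
o[:240,480:]=cv2.resize(w,(320,240));save(o,'p6.png')
E
```

```text
[ 0.62544004 -0.03612922  0.19193465] [-3.14057368e+00  1.17535826e-04 -1.51864770e+00] [-0.391252   -0.58061385 -1.33867337] 0.02536092877786605
scene tip/spot [[242.0, 208.0], [239.1, 215.3], [241.1, 191.3]]
```

View pics/p6.png

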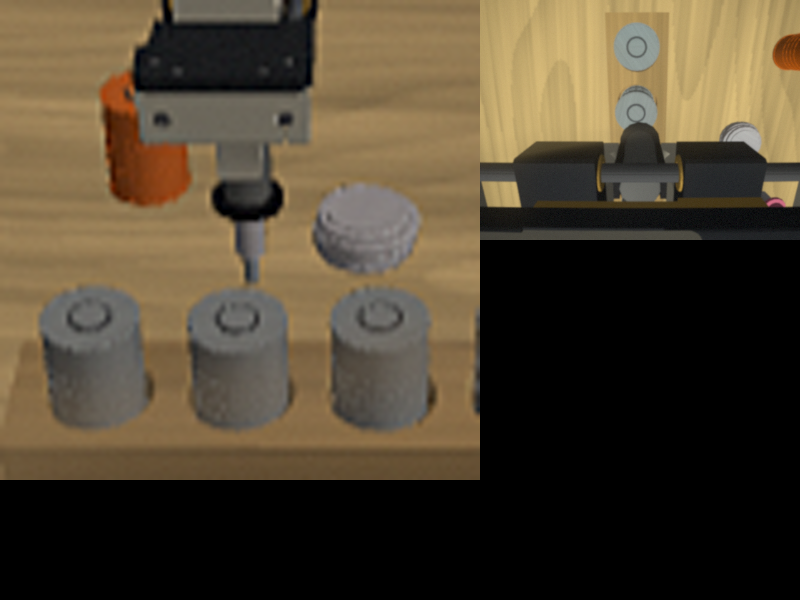

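The tip is at crop (251,282), scene (242.3,208.8). The spot is at (237,318), scene (239.4,216.3). Both sit (+0.3,+0.8) px from prediction, so the relative estimate holds. I'll align and descend in stages.

servo_tool([
  [[4, -2.5, 0, 0], [4, -2.5, 0, 0], [0, 0, 3, 0], [0, 0, 4, 0], [0, 0, 4, 0], [0, 0, 4, 0], [0, 0, 0, 0], [0, 0, 0, 0], [0, 0, 0, 0], [0, 0, 0, 0]],
])

```text
t: 18.52
eef_pos: [0.6307, -0.0439, 0.1766]
ee_rot: [-3.141, -0.0, -1.519]
force: [0.4, 0.7, -0.9]
width: 0.0257
gripper_force: 40.0
```

```bash
python3 - <<'E'
from h import *
s=telemetry.get_state();p=s["eef_pos"];F=[]
w=eyes.grab_frame("wrist");a=eyes.grab_frame("scene")
for i in range(4): F.append(telemetry.get_state()["force"][2]);eyes.grab_frame("scene")
print(p,np.mean(F))
save(a[185:235,215:265],'p7.png',12)
print(proj("scene",[p-[0,0,.085],[.631,-.044,.0865]]).round(1).tolist())
E
```

```text
[ 0.63074133 -0.04391592  0.17655535] -1.2768391697617465
[[239.1, 213.7], [239.1, 215.3]]
```

View pics/p7.png

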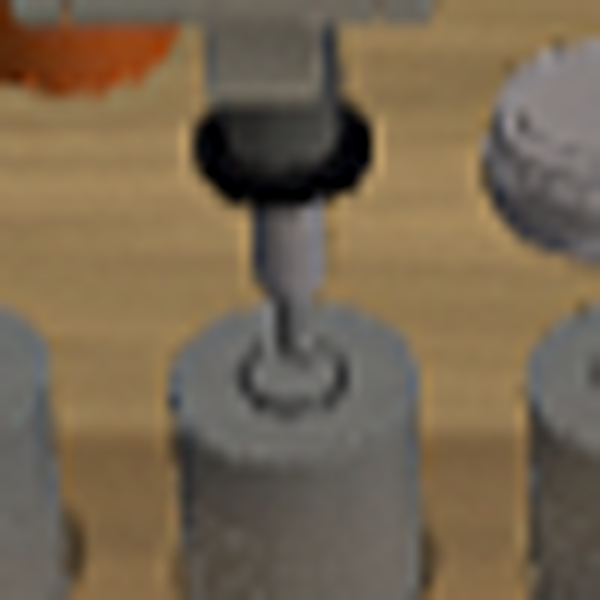

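The tip at crop (292,350) is just above the disc, whose centre is at (293,378), laterally aligned. Pressing down.

servo_tool([
  [[0, -0.5, 2, 0], [0, 0, 2, 0], [0, 0, 2, 0], [0, 0, 2, 0], [0, 0, 2, 0], [0, 0, 1, 0], [0, 0, 1, 0], [0, 0, 0, 0], [0, 0, 0, 0], [0, 0, 0, 0]],
])

```text
t: 19.65
eef_pos: [0.6312, -0.044, 0.1645]
ee_rot: [-3.141, -0.0, -1.519]
force: [0.1, -0.7, 2.1]
width: 0.0256
gripper_force: 40.0
```

```bash
python3 - <<'E'
from h import *
F=[]
for i in range(8): F.append(telemetry.get_state()["force"][2]);eyes.grab_frame("scene")
s=telemetry.get_state();print(s["eef_pos"],np.mean(F)+1.28,np.std(F),s["width"],s["gripper_force"])
E
```

```text
[ 0.63118451 -0.04395365  0.16438555] 3.0100347197083632 0.4095832251748932 0.025890118232724444 40.00005483627319
```

servo_tool([
  [[0, 0, 1, 0], [0, 0, 1, 0], [0, 0, 0, 0], [0, 0, 0, 0], [0, 0, 0, 0], [0, 0, 0, 0], [0, 0, 0, 0], [0, 0, 0, 0], [0, 0, 0, 0], [0, 0, 0, 0]],
])

```text
t: 20.88
eef_pos: [0.6311, -0.044, 0.1624]
ee_rot: [-3.141, 0.0, -1.519]
force: [0.3, -0.3, 1.2]
width: 0.0254
gripper_force: 40.0
```

```bash
python3 - <<'E'
from h import *
F=[]
im=eyes.grab_frame("scene");save(im[185:235,215:265],'p8.png',12)
for i in range(8): F.append(telemetry.get_state()["force"][2]);eyes.grab_frame("scene")
s=telemetry.get_state();print(s["t"],s["eef_pos"],np.mean(F)+1.28,s["gripper_force"])
E
```

```text
21.3333 [ 0.63111591 -0.04394308  0.16234571] 3.217972846092529 40.00007092952728
```

View pics/p8.png

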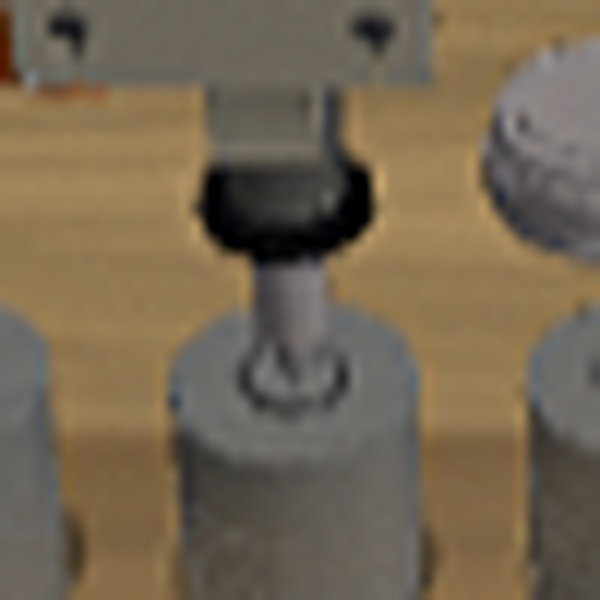

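The nose is on the middle of the disc at (292,378), about 9 mm in at 3.2 N, and the tester is upright. Handing in.

```bash
python3 -c "
from station import ticket;print(ticket.job_done())"
```

```text
the job is handed in; nothing more can be done
None
```

The spare tin stands in the pocket that was empty, and the tester is held upright on its disc with the nose about 9 mm in at roughly 3.2 N. The job was handed in at about 21 s; no verdict came back.

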